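# Point out the missing bolt of a flange bearing

## Robot

A 6-joint arm with a two-finger parallel gripper is mounted at the origin on a cart in front of the work surface, level with it; the furniture and walls round the work are solid. World frame = base frame: x ahead of the robot, y to its left, z up, the work surface at z = 0. Lengths are in mm, angles in rad, forces in N, time in s.
With the tool pointing down it reaches from about 300 to 775 mm from the base axis. Payload 14.6 kg.
Tool frame: the origin (TCP) lies between the finger pads, 19 mm behind the fingertips; this is the grasp point; z points along the fingers, y is the line along which they close (so a half turn about z gives the same grasp; the last joint's range is limited). The gripper opens to 94 mm and grips with 3 to 60 N. Pads are 16 mm wide; open, the fingers measure 119 mm over their backs; the gripper's body (75 mm by 177 mm) begins 78 mm behind the grasp point.
Start: joints at [-1.263, 0.3, 1.521, -0, 1.321, -0.067], TCP at [201.34, -511.812, 224.246] pointing down, gripper open.
Joint ranges: [-3.03, 3.03], [-0.79, 2.21], [0.23, 2.52], [-1.04, 4.18], [0, 3.07], [-2.55, 2.55]. Speed limits (rad/s): [2.22, 2.22, 2.57, 3.14, 3.14, 3.14].

## Interface

Orientations are given as [roll, pitch, yaw] about the fixed x, y, z axes, in that order (R = Rz(yaw) Ry(pitch) Rx(roll)).
In Python, from cell import manip, optics gives the robot as it stands.
- The arm moves only by the shell command python3 -m crank 'ROWS' [FORCE]. ROWS is JSON, a list of rows, each a list of 7 numbers: the opening in per cent of the stroke, from 0 (shut) to 100 (fully open), then the shift along the tool's x, y, z in mm, then the turn, a rotation vector about the tool's x, y, z in rad. A call has 1 to 10 rows; each row is the pose to reach, as a shift and turn from the pose commanded when the call began, along the tool's axes at that moment; what a row does not reach only later rows make up. A row lasts 1/10 s, in which the tool goes at most 50 mm and 8.59 degrees, less where a joint would pass 70% of its speed; a pose out of reach is approached as far as the arm can. A call with a gripper value outside its range is refused whole. The fingers move at their own pace and stop on an object; FORCE is the grip in N (left out, the last holds). Time passes only in rows, so rows that repeat a pose let the fingers close. It gives the time, the measured TCP pose, the force, the opening and the grip force at its end, in the units of the state.
- manip.read_state(): the state, without advancing time (a new reading comes with each control period).
- optics.camera(name): name is "scene" or "top"; returns (picture, depth): 400x640x3 uint8, red, green, blue; 400x640 float32, mm along the optical axis (not along the pixel's ray), 0 where there is no reading.
- optics.calibration(name): a dict with "camera_matrix" (3x3 intrinsics, pixels), "R" (3x3) and "t" (3): a world point X has camera coordinates R X + t. Camera axes: x right, y down, z forward; pixel columns grow to the right and rows downward; lengths in mm; the calibration is good to about 2 mm. A picture is of the moment at which its call begins. calibration takes no time and is no camera call.
- manip.sign_off(): hands the job in; it is judged then, once.
The state is a dict: "clock": time; "joints": joint angles; "qd": joint speeds; "effort": joint torques, N m; "eef_pos": TCP position; "eef_rot": TCP orientation; "wrist_force": force on the tool from outside, world axes, zero at the start; "moment": the same for the moment, N m; "finger_gap": finger opening in mm; "finger_force": force on a finger pad.
Only numpy, scipy, OpenCV 4.12 (cv2) and the standard library are available. Lean on these libraries where they do the work, as an engineer would, in place of code of your own. Each camera call takes 0.05 s, during which the arm holds its last target. There are 200 camera calls.

## Task

One bolt of the four-bolt bearing has not been put in: show the apprentice where it goes and which one to fetch. First bring the fingertips just above the empty bolt hole (within about 3 cm) and stay there for two seconds; then do the same just above the top of the longest of the three loose bolts standing on the plywood board, and finish still pointing at it. Only point: touch nothing at all, and do not come down over any of the other bolts.

Things in the scene. Friction and masses are not known exactly. Their poses are not given: they have to be found in the camera images.
- bearing: four-bolt flange bearing, fixed: grey square flange 143 mm wide, top 26 mm above the bench, on a steel plate 170 x 170 x 10 mm; round housing in the middle 100 mm across, with a steel ring, 60 mm high. Bolt places at x, y = +-55.5 mm: three hold hexagon heads (24 mm wide, top 39 mm up), (+x, +y) is empty. Origin: centre of the underside, z up. Left or right of the bench, turned any way
- empty_hole (a point): centre of the mouth of the empty bolt hole, in the flange's top face, 26 mm above the bench
- fitted_a (a point): top centre of the fitted bolt head at (+55.5, -55.5) mm of the bearing: not to be pointed at
- fitted_b (a point): top centre of the fitted bolt head at (-55.5, +55.5) mm of the bearing: not to be pointed at
- fitted_c (a point): top centre of the fitted bolt head at (-55.5, -55.5) mm of the bearing: not to be pointed at
- board: plywood offcut lying flat, fixed, 100 x 240 x 12 mm (x, y, z), on the side of the bench that the bearing leaves free; the three loose bolts stand on it in a row along its y, about 80 mm apart, in any order. Origin: centre of the underside
- bolt_long_tip (a point): top end of the longest loose bolt, the one to point at: centre of the free end of its shank, 100 mm above the board's top (112 mm above the bench)
- bolt_mid_tip (a point): top end of the middle loose bolt, 68 mm above the board's top: not to be pointed at
- bolt_short_tip (a point): top end of the shortest loose bolt, 42 mm above the board's top: not to be pointed at
- bolt_long: the longest of the three loose steel hexagon bolts, standing on its head with the shank up: head 24 mm across flats and 10 mm thick, shank 16 mm across and 90 mm long. Origin: centre of the head's underside, on the board; z up
- bolt_mid: the middle of the three loose steel hexagon bolts, standing on its head with the shank up: head 24 mm across flats and 10 mm thick, shank 16 mm across and 58 mm long. Origin: centre of the head's underside, on the board; z up
- bolt_short: the shortest of the three loose steel hexagon bolts, standing on its head with the shank up: head 24 mm across flats and 10 mm thick, shank 16 mm across and 32 mm long. Origin: centre of the head's underside, on the board; z up

How it is judged (in metres and radians):
On the way:
1. points at the empty bolt hole: the tool point stays within 20 mm sideways of the hole's centre and 10 to 65 mm above its mouth for 1.2 s (horizontal distance between the grasp point and empty_hole below 0.02 m and z of the grasp point in the frame of empty_hole between 0.01 and 0.065 m), for 1.2 s.
At the end, for the whole second after the job is handed in: The program ends with the tool point within 20 mm sideways of the longest loose bolt's top end and 10 to 65 mm above it, and all three loose bolts stand upright (within 0.1 rad) where they stood (within 10 mm) (horizontal distance between the grasp point and bolt_long_tip below 0.02 m and z of the grasp point in the frame of bolt_long_tip between 0.01 and 0.065 m and angle between each of bolt_long, bolt_mid, bolt_short's own z axis and vertical below 0.1 rad and distance of each of bolt_long, bolt_mid, bolt_short from where it was at the start of the episode below 0.01 m); the robot touches nothing.
It fails at once if the robot touches something (over 0.5 N) (contact force between any of the fingers, the arm and anything else above 0.5 N).
It fails at once if a loose bolt is moved (10 mm), tipped or lifted (not (angle between bolt_long's own z axis and vertical below 0.1 rad) or not (distance of bolt_long from where it was at the start of the episode below 0.01 m) or not (angle between bolt_mid's own z axis and vertical below 0.1 rad) or not (distance of bolt_mid from where it was at the start of the episode below 0.01 m) or not (angle between bolt_short's own z axis and vertical below 0.1 rad) or not (distance of bolt_short from where it was at the start of the episode below 0.01 m)).
It fails at once if the tool point comes down over another bolt (within 20 mm sideways and 55 mm above its top) ((horizontal distance between the grasp point and bolt_mid_tip below 0.02 m and z of the grasp point in the frame of bolt_mid_tip between 0.01 and 0.055 m) or (horizontal distance between the grasp point and bolt_short_tip below 0.02 m and z of the grasp point in the frame of bolt_short_tip between 0.01 and 0.055 m) or (horizontal distance between the grasp point and fitted_a below 0.02 m and z of the grasp point in the frame of fitted_a between 0.01 and 0.055 m) or (horizontal distance between the grasp point and fitted_b below 0.02 m and z of the grasp point in the frame of fitted_b between 0.01 and 0.055 m) or (horizontal distance between the grasp point and fitted_c below 0.02 m and z of the grasp point in the frame of fitted_c between 0.01 and 0.055 m)).
It also fails if it takes over 48 s, if anything falls off the work surface, if the arm or the gripper's body presses on something with over 40 N, if the wrist force passes 120 N, or if a joint passes its speed limit or range.

## Working session

There is one attempt and no reset: what is moved stays moved. The work goes in short steps, Python scripts to look and compute and a shell command to move; the robot and the scene stay as the last step left them, time stands still between calls to the robot, and variables do not carry over. Pictures are saved under pics/ and viewed, at most 10 in all, crops included, and the job is handed in when it is done.

```bash
mkdir -p pics
cat > h.py <<'E'
import numpy as np,cv2
from cell import manip,optics
def world(name,d,u,v):
    c=optics.calibration(name);K=np.array(c["camera_matrix"]);R=np.array(c["R"]);t=np.array(c["t"])
    p=np.linalg.inv(K)@[u,v,1]*d
    return R.T@(p-t)
def shot(name):
    p,d=optics.camera(name);cv2.imwrite(f"pics/{name}.png",p[:,:,::-1]);np.save(f"{name}.npy",d);return p,d
E
python3 - <<'E'
from h import *
for n in("scene","top"):
    shot(n);c=optics.calibration(n);R=np.array(c["R"]);print(n,np.round(-R.T@np.array(c["t"])),np.round(R,2).tolist())
s=manip.read_state();print({k:s[k] for k in("clock","eef_pos","eef_rot","finger_gap")})
E
```

```text
scene [106. 529. 622.] [[-0.79, -0.61, -0.01], [-0.37, 0.48, -0.79], [0.49, -0.62, -0.61]]
top [ 354.   -5. 1027.] [[0.02, -1.0, -0.03], [-0.98, -0.01, -0.18], [0.18, 0.03, -0.98]]
{'clock': 0.1, 'eef_pos': array([ 201.27563945, -511.61247394,  223.74905143]), 'eef_rot': array([-3.14056626e+00, -9.68323899e-05,  3.74761298e-01]), 'finger_gap': 94.01530248955045}
```

View pics/scene.png

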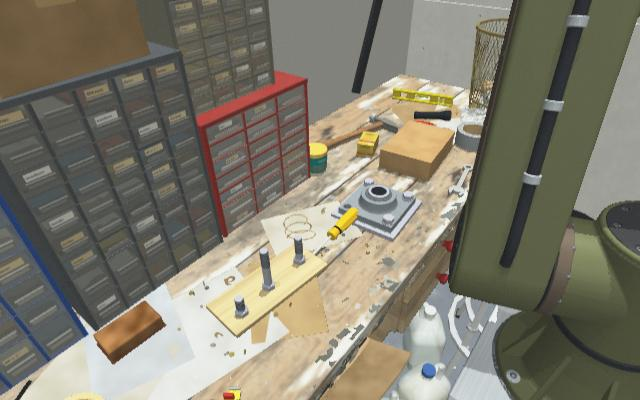

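View pics/top.png

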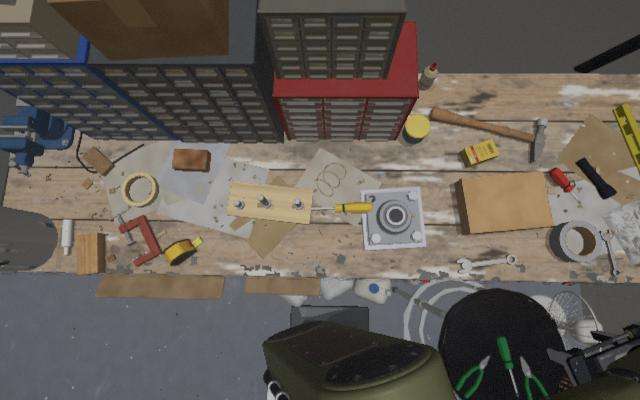

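The scene view shows the board with three bolts at about (240,305), (265,270) and (298,250), and the bearing at about (380,205). In the top view the bolts are at x≈239, 264 and 299, with the bearing around (393,217). I'll enlarge both.

Run:
```python
import cv2
t=cv2.imread("pics/top.png")[170:260,220:440];s=cv2.imread("pics/scene.png")[170:340,200:430]
cv2.imwrite("pics/tc.png",cv2.resize(t,(792,324),interpolation=cv2.INTER_CUBIC))
cv2.imwrite("pics/sc.png",cv2.resize(s,None,fx=3.4,fy=3.4,interpolation=cv2.INTER_CUBIC))
```

```text
(no output)
```

View pics/tc.png

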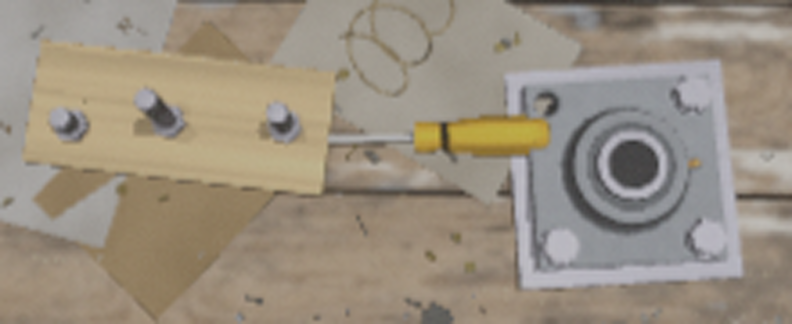

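View pics/sc.png

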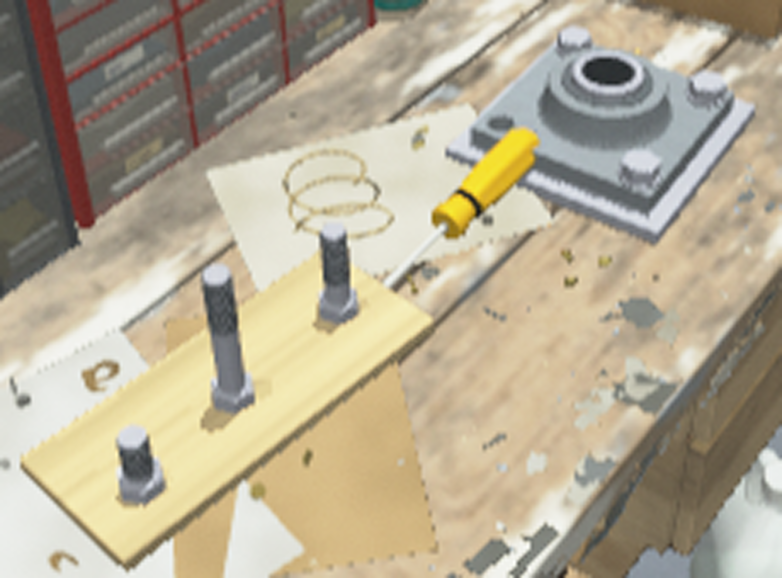

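Top crop: the hole is at full-image (371.4,198.3) and the long bolt tip, the middle of the row, is at (261.7,197.2). Scene view: the hole is at (347.1,206.2) and the long tip at (263.5,250.3). A screwdriver handle lies next to the hole, so I'll triangulate these points and also check its height.

Run:
```python
from h import *
P={}
for n in("scene","top"):
    c=optics.calibration(n);P[n]=np.array(c["camera_matrix"])@np.c_[c["R"],c["t"]]
dt=np.load("top.npy");ds=np.load("scene.npy")
pts=dict(hole=((371.4,198.3),(347.1,206.2)),long=((261.7,197.2),(263.5,250.3)),mid=((296.1,200.6),(297.9,237.9)),short=((237.2,202.5),(238.8,297.9)),
 fb=((412.5,196.1),(368.5,181.5)),fc=((416.9,235.8),(408.5,195.3)),fa=((376.4,238),(388,219.5)))
for k,(a,b) in pts.items():
    X=cv2.triangulatePoints(P["top"],P["scene"],np.array(a),np.array(b)).ravel();X=X[:3]/X[3]
    e=[np.linalg.norm((q@np.r_[X,1])[:2]/(q@np.r_[X,1])[2]-p) for q,p in((P["top"],a),(P["scene"],b))]
    print(k,X.round(),np.round(e,1),"top depth:",world("top",dt[round(a[1]),round(a[0])],*a).round())
for u in(340,350,360,368): print("driver",world("top",dt[207,u],u,207).round(), world("top",dt[211,u],u,211).round())
s=manip.read_state();print(s["eef_pos"],s["eef_rot"])
```

```text
hole [ 540. -115.   26.] [0.2 0.2] top depth: [ 545. -118.    1.]
long [525. 178. 108.] [0.5 0.6] top depth: [524. 176. 111.]
mid [521.  90.  79.] [0.4 0.4] top depth: [521.  90.  80.]
short [520. 255.  51.] [0.4 0.5] top depth: [519. 254.  53.]
fb [ 547. -226.   36.] [0.5 0.4] top depth: [ 546. -226.   38.]
fc [ 437. -236.   34.] [0.3 0.2] top depth: [ 437. -235.   40.]
fa [ 430. -127.   30.] [0.2 0.2] top depth: [ 429. -126.   41.]
driver [515. -28.  25.] [503. -28.  25.]
driver [514. -55.  32.] [504. -56.  24.]
driver [514. -83.  32.] [504. -83.  28.]
driver [ 515. -105.   33.] [ 504. -105.   28.]
[ 201.27563945 -511.61247394  223.74905143] [-3.14056626e+00 -9.68323899e-05  3.74761298e-01]
```

Run:
```python
from h import *
d=np.load("top.npy")
for n,u,v in(("box",500,200),("box edge",470,215),("cab low edge",340,137),("cab edge",285,138),("cab top",340,60),("cab left",250,135),("roll",575,240)): print(n,world("top",d[v,u],u,v).round())
# max height over region of bench between/around path
v,u=np.mgrid[150:270,200:460];W=np.array([world("top",d[b,a],a,b) for a,b in zip(u.ravel(),v.ravel()) if d[b,a]>0])
print("max z",W[:,2].max(),"max x of free region",W[:,0].max())
s=manip.read_state();p=s["eef_pos"]
from scipy.spatial.transform import Rotation as Ro
R=Ro.from_euler("xyz",s["eef_rot"])
print("to hole",R.inv().apply([541-p[0],-116-p[1],72-p[2]]).round())
```

```text
box [ 533. -451.   65.]
box edge [ 492. -371.   61.]
cab low edge [717. -26.  33.]
cab edge [723. 137.   2.]
cab top [751. -17. 373.]
cab left [699. 220.  92.]
roll [ 435. -675.    3.]Traceback (most recent call last):
  File "<stdin>", line 5, in <module>
  File "h.py", line 4, in world
    c=optics.calibration(name);K=np.array(c["camera_matrix"]);R=np.array(c["R"]);t=np.array(c["t"])
ValueError: time passes only in moves, steps and waits
```

The way is clear: the box is 65 mm high and the cabinet fronts are at x≈700 and beyond. I'll close the fingers on the way and stay high.

```bash
python3 -m crank '[[0,15,-8,0,0,0,0],[0,37,-20,0,0,0,0],[0,60,-32,0,0,0,0],[0,83,-44,0,0,0,0],[0,106,-56,0,0,0,0],[0,129,-68,0,0,0,0],[0,152,-80,0,0,0,0],[0,175,-92,0,0,0,0],[0,198,-104,0,0,0,0],[0,220,-116,0,0,0,0]]' 5
python3 -m crank '[[0,25,-13,0,0,0,0],[0,50,-26,0,0,0,0],[0,75,-39,0,0,0,0],[0,100,-52,0,0,0,0],[0,125,-65,0,0,0,0],[0,150,-78,0,0,0,0],[0,175,-91,0,0,0,0],[0,200,-104,0,0,0,0],[0,225,-117,0,0,0,0],[0,241,-128,0,0,0,0]]'
python3 -m crank '[[0,0,0,0,0,0,0],[0,0,0,0,0,0,0],[0,0,0,0,0,0,0]]'
python3 - <<'E'
from h import *
from scipy.spatial.transform import Rotation as Ro
shot("top")
s=manip.read_state();p=s["eef_pos"];R=Ro.from_euler("xyz",s["eef_rot"])
print(s["clock"],p,s["eef_rot"],s["finger_gap"],"to hole",R.inv().apply([541-p[0],-116-p[1],72-p[2]]).round(1))
E
```

```text
clock: 1.1
eef_pos: [364.4, -321.5, 224.1]
eef_rot: [-3.141, -0.0, 0.375]
wrist_force: [0.2, -0.3, -0.7]
finger_gap: 17.4
finger_force: 0.0
clock: 2.1
eef_pos: [541.6, -113.6, 224.0]
eef_rot: [-3.141, 0.0, 0.376]
wrist_force: [-0.4, 0.1, 0.5]
finger_gap: 0.5
finger_force: 0.0
clock: 2.4
eef_pos: [540.5, -116.3, 224.3]
eef_rot: [3.142, 0.0, 0.374]
wrist_force: [0.1, -0.6, 0.7]
finger_gap: 0.6
finger_force: 0.0
2.45 [ 540.541533   -116.47946882  224.31784743] [3.14155463e+00 5.82981450e-05 3.73982874e-01] 0.6147529893232792 to hole [  0.6  -0.3 152.3]
```

```bash
python3 -m crank '[[4,0,0,15,0,0,0],[4,0,0,35,0,0,0],[4,0,0,55,0,0,0],[4,0,0,75,0,0,0],[4,0,0,95,0,0,0],[4,0,0,115,0,0,0],[4,0,0,130,0,0,0],[4,0,0,142,0,0,0],[4,0,0,148,0,0,0],[4,0,0,152,0,0,0]]'
python3 -m crank '[[4,0,0,0,0,0,0],[4,0,0,0,0,0,0],[4,0,0,0,0,0,0],[4,0,0,0,0,0,0],[4,0,0,0,0,0,0]]'
python3 - <<'E'
from h import *
for n in("scene",):
    p,d=shot(n)
cv2.imwrite("pics/s2.png",cv2.resize(p[130:330,200:440,::-1],None,fx=3,fy=3,interpolation=cv2.INTER_CUBIC))
E
```

```text
clock: 3.45
eef_pos: [541.0, -116.3, 72.2]
eef_rot: [3.141, -0.0, 0.374]
wrist_force: [0.1, 0.1, 0.0]
finger_gap: 3.7
finger_force: 0.0
clock: 3.95
eef_pos: [541.1, -116.0, 72.5]
eef_rot: [3.141, -0.0, 0.375]
wrist_force: [-0.8, 0.2, 0.6]
finger_gap: 3.4
finger_force: 0.0
```

View pics/s2.png

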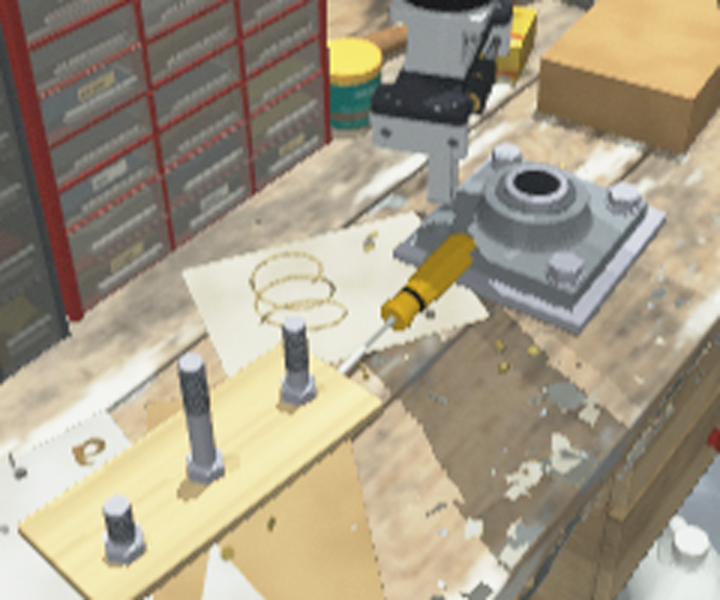

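The picture shows the fingertips at crop (440,200), directly above the hole and clear of everything. I'll hold for the rest of the two seconds, rise, then go across to the long bolt.

```bash
python3 -m crank '[[4,0,0,0,0,0,0],[4,0,0,0,0,0,0],[4,0,0,0,0,0,0],[4,0,0,0,0,0,0],[4,0,0,0,0,0,0],[4,0,0,0,0,0,0],[4,0,0,0,0,0,0],[4,0,0,0,0,0,0],[4,0,0,0,0,0,0],[4,0,0,0,0,0,0]]'
python3 -m crank '[[4,0,0,0,0,0,0],[4,0,0,0,0,0,0],[4,0,0,0,0,0,0],[4,0,0,0,0,0,0],[4,0,0,0,0,0,0],[4,0,0,0,0,0,0],[4,0,0,0,0,0,0],[4,0,0,0,0,0,0]]' >/dev/null
python3 -m crank '[[4,0,0,-15,0,0,0],[4,0,0,-35,0,0,0],[4,0,0,-55,0,0,0],[4,0,0,-75,0,0,0],[4,0,0,-95,0,0,0],[4,0,0,-115,0,0,0],[4,0,0,-135,0,0,0],[4,0,0,-150,0,0,0],[4,0,0,-160,0,0,0],[4,0,0,-160,0,0,0]]'
python3 -m crank '[[4,5,-15,0,0,0,0],[4,15,-45,0,0,0,0],[4,26,-80,0,0,0,0],[4,38,-115,0,0,0,0],[4,50,-150,0,0,0,0],[4,61,-185,0,0,0,0],[4,73,-220,0,0,0,0],[4,83,-250,0,0,0,0],[4,89,-268,0,0,0,0],[4,92,-279,0,0,0,0]]'
python3 -m crank '[[4,0,0,0,0,0,0],[4,0,0,0,0,0,0],[4,0,0,0,0,0,0]]'
```

```text
clock: 5.0
eef_pos: [541.0, -116.0, 72.2]
eef_rot: [3.142, 0.0, 0.375]
wrist_force: [0.3, 1.6, -0.1]
finger_gap: 3.7
finger_force: 0.0
clock: 6.8
eef_pos: [541.3, -116.1, 233.3]
eef_rot: [3.14, -0.001, 0.375]
wrist_force: [-0.3, -0.7, 0.2]
finger_gap: 3.7
finger_force: 0.0
clock: 7.8
eef_pos: [523.5, 179.5, 231.2]
eef_rot: [-3.141, 0.002, 0.377]
wrist_force: [-0.1, 0.3, 0.0]
finger_gap: 3.9
finger_force: 0.0
clock: 8.1
eef_pos: [524.5, 176.5, 232.1]
eef_rot: [3.142, 0.0, 0.374]
wrist_force: [0.4, -0.7, -0.1]
finger_gap: 3.7
finger_force: 0.0
```

Now I'll descend 75 mm to z≈157, which puts the fingertips about 26 mm above the bolt tip.

```bash
python3 -m crank '[[4,0,0,8,0,0,0],[4,0,0,20,0,0,0],[4,0,0,32,0,0,0],[4,0,0,44,0,0,0],[4,0,0,55,0,0,0],[4,0,0,64,0,0,0],[4,0,0,70,0,0,0],[4,0,0,75,0,0,0],[4,0,0,75,0,0,0],[4,0,0,75,0,0,0]]'
python3 - <<'E'
from h import *
p,d=shot("scene")
cv2.imwrite("pics/s3.png",cv2.resize(p[130:330,200:440,::-1],None,fx=3,fy=3,interpolation=cv2.INTER_CUBIC))
E
```

```text
clock: 9.1
eef_pos: [524.6, 177.4, 157.5]
eef_rot: [3.142, -0.0, 0.375]
wrist_force: [0.2, 0.1, 0.0]
finger_gap: 3.9
finger_force: 0.0
```

View pics/s3.png

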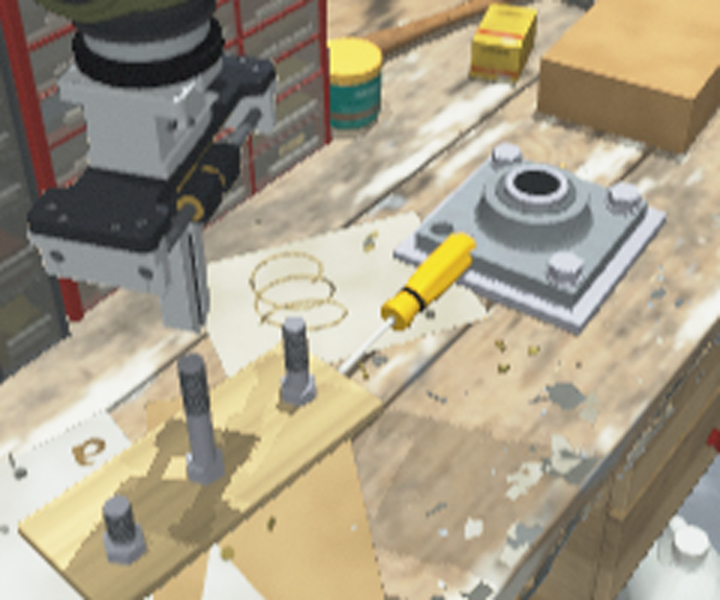

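The fingertips, at crop (187,325), are directly above the long bolt's tip at (190,360), and all the bolts are standing. I'll hold for two seconds, then hand in.

```bash
python3 -m crank '[[4,0,0,0,0,0,0],[4,0,0,0,0,0,0],[4,0,0,0,0,0,0],[4,0,0,0,0,0,0],[4,0,0,0,0,0,0],[4,0,0,0,0,0,0],[4,0,0,0,0,0,0],[4,0,0,0,0,0,0],[4,0,0,0,0,0,0],[4,0,0,0,0,0,0]]' >/dev/null
python3 -m crank '[[4,0,0,0,0,0,0],[4,0,0,0,0,0,0],[4,0,0,0,0,0,0],[4,0,0,0,0,0,0],[4,0,0,0,0,0,0],[4,0,0,0,0,0,0],[4,0,0,0,0,0,0],[4,0,0,0,0,0,0],[4,0,0,0,0,0,0],[4,0,0,0,0,0,0]]'
python3 -c "from cell import manip; print(manip.sign_off())"
```

```text
clock: 11.15
eef_pos: [524.5, 177.3, 157.2]
eef_rot: [-3.142, 0.0, 0.375]
wrist_force: [-0.3, 0.2, 0.1]
finger_gap: 3.8
finger_force: 0.0
the job is handed in; nothing more can be done
None
```

The arm pointed at the empty bolt hole for just over two seconds, then at the longest loose bolt, and it finished still over that bolt's tip; I saw no sign of contact and handed the job in at about 11 s, with no verdict returned.

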